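# Fetch the rasp from behind the tire lever

## Robot

A 6-joint arm with a two-finger parallel gripper is mounted at the origin on the work surface. World frame = base frame: x ahead of the robot, y to its left, z up, the work surface at z = 0. Lengths are in m, angles in degrees, forces in N, time in s.
With the tool pointing down it reaches from about 0.375 to 0.9 m from the base axis. Payload 3.1 kg.
Tool frame: the origin (TCP) lies where the fingers leave the gripper's body, on its centre line; the fingertips stand 70 mm ahead of it and the grasp point (between the pads) lies 51 mm ahead of it; z points along the fingers, y is the line along which they close (so a half turn about z gives the same grasp; the last joint's range is limited). The gripper opens to 87 mm and grips with 3 to 60 N. Pads are 19 mm wide; open, the fingers measure 117 mm over their backs; the gripper's body (75 mm by 190 mm) begins 51 mm behind the grasp point.
Start: joints at [65.919, 30.224, 82.088, -0, 67.689, -10.227], TCP at [0.15, 0.607, 0.292] pointing down, gripper open.
Joint ranges: [-176.69, 176.69], [-43.24, 126.21], [12.49, 139.97], [-82, 262], [0, 151.66], [-163.58, 163.58]. Speed limits (degrees/s): [159.86, 159.86, 180, 180, 180, 180].

## Interface

Orientations are given as a 3x3 rotation matrix whose columns are the frame's x, y, z axes.
In Python, from rig import readout, capture, calibration, bot, look_for gives the robot as it stands. The module is installed in compiled form; this text tells all that it offers.
- The arm moves only by the shell command python3 -m pendant 'ROWS'. ROWS is JSON, a list of rows, each a list of 7 numbers: the shift along the tool's x, y, z normalised to -1 to 1, where 1 is 200 mm, then the turn, a rotation vector about the tool's x, y, z normalised to -1 to 1, where 1 is 180 degrees, then the closure, from -1 (fully open) to 1 (shut). In form: [[dx, dy, dz, ax, ay, az, grip], ...]. A call has 1 to 8 rows; each row is the pose to reach, as a shift and turn from the pose commanded when the call began, along the tool's axes at that moment, turning the shorter way round; what a row does not reach only later rows make up. A row lasts 1/10 s, in which the tool goes at most 50 mm and 8.59 degrees, less where a joint would pass 70% of its speed; a pose out of reach is approached as far as the arm can. A call with a number of a shift or a turn outside -1 to 1 is refused whole. A call with a gripper value outside its range is refused whole. The fingers move at their own pace and stop on an object; the grip force is fixed at half the most. Time passes only in rows, so rows that repeat a pose let the fingers close. It gives the time, the measured TCP pose, the force, the opening and the grip force at its end, in the units of the state.
- readout.read_state(): the state, without advancing time (a new reading comes with each control period).
- capture(name): name is "scene" or "top" or "wrist"; returns (picture, depth): 384x512x3 uint8, red, green, blue; 384x512 float32, m along the optical axis (not along the pixel's ray), 0 where there is no reading.
- calibration(name): a dict with "mtx" (3x3 intrinsics, pixels), "T" (4x4, takes a point from camera to world coordinates); the wrist camera has in their place "mount" (4x4, takes a point from camera to tool coordinates, whose origin is the TCP and whose axes are the flange's). Camera axes: x right, y down, z forward; pixel columns grow to the right and rows downward; lengths in m; the calibration is good to about 2 mm. The wrist camera is an equidistant fisheye: a pixel r from the principal point sees the ray r / f radians off the axis. A picture is of the moment at which its call begins: read the wrist's pose just before it. calibration takes no time and is no camera call.
- bot.hand_in(): hands the job in; it is judged then, once.
Trained networks look in the newest picture that a camera, given by its name, has taken for a name from the list of things; names that differ only in an ending like _2 or _b are one class to them, and where a whole thing is asked for, a point or a joint stands for the part that bears it (a point fixed in the world has none). Each returns a list of dicts, best first, with "conf" (0 to 1); they miss things now and then, are a little off and sometimes report something else, mostly with a low value. They report only what shows in the picture. A call takes as long as a camera call. They do not tell look-alikes from the thing itself.
- look_for(thing, camera): "extent" ([left, top, right, bottom] in pixels, round what is visible of it).
The state is a dict: "time_s": time; "joint_positions": joint angles; "qvel": joint speeds; "tau": joint torques, N m; "position": TCP position; "tcp_rot": TCP orientation; "force": force on the tool from outside, world axes, zero at the start; "moment": the same for the moment, N m; "opening": opening from 0.0 (shut) to 1.0 (fully open); "grasp_force": force on a finger pad.
Only numpy, scipy, OpenCV 4.12 (cv2) and the standard library are available. Lean on these libraries where they do the work, as an engineer would, in place of code of your own. Each camera call takes 0.05 s, during which the arm holds its last target. There are 200 camera calls.

## Task

The rasp hangs at the back of the crowded hook, behind a blue tire lever. Hang the tire lever over on the empty spare hook, then take the rasp off and stand it in the green tool pot, blade down. Do not drop either of them on the way.

Things in the scene. Friction and masses are not known exactly. Their poses are not given: they have to be found in the camera images.
- lever_loop (a point): Centre of the flat hanging loop of the blue tire lever (50 g, 171 mm long), the front item on the crowded hook. Loop 10 mm thick (x, along the bar to its post), 52 wide over two flat sides (y, grip here from above); opening 40 wide, from 21 below to 27 above this point (21 at the sides; roof-shaped). Outside 34 above, 27 below. Hung, this point is 23 mm under the bar's axis.
- rasp_loop (a point): Centre of the orange loop of the rasp (120 g), rear item on the crowded hook, 32 to 41 mm behind the lever; loop sizes and axes as the lever's. Orange handle, steel blade 17 x 6 mm below. To unhook: lift 23 mm, draw along -x past the crowded hook's ball end, about 80 mm from here (43 from the lever). Hooks are alike, level, fixed.
- rasp_tip (a point): The lower end of the rasp's steel blade, 152 mm below its loop's centre.
- spare_hook_tip (a point): Centre of the red ball end (13 mm diameter) of the empty spare hook, 260 mm above the bench. Its level bar, 8 mm diameter, runs 120 mm from here along +x (away from the robot) to an upright post, 14 mm diameter, no higher than the bar; z up.
- pot: Square green metal tool pot, open on top, fixed to the bench: 70 x 70 mm outside, 64 x 64 mm inside, 85 mm high, inner floor 3 mm up. Origin at the centre of its underside; x and y along its sides, z up.
There are look-alikes about, which are no part of the job. There is more than one size of the part that bears rasp_loop; the job needs the middle-sized.

How it is judged:
By the outcome, as a careful person would: the job done as asked, in the order asked, and still so for the second after the job is handed in, with the robot touching nothing.
It also fails if it takes over 64 s, if anything falls off the work surface, if the arm or the gripper's body presses on something with over 40 N, if the wrist force passes 120 N, or if a joint passes its speed limit or range.

## Working session

There is one attempt and no reset: what is moved stays moved. The work goes in short steps, Python scripts to look and compute and a shell command to move; the robot and the scene stay as the last step left them, time stands still between calls to the robot, and variables do not carry over. Pictures are saved under pics/ and viewed, at most 10 in all, crops included, and the job is handed in when it is done.

```bash
mkdir -p pics; cat > h.py <<'E'
import numpy as np, cv2
from rig import readout, capture, calibration, bot, look_for
def world(cam,u,v,d):
    c=calibration(cam);K=np.array(c["mtx"]);T=np.array(c["T"])
    p=np.array([(u-K[0,2])/K[0,0]*d,(v-K[1,2])/K[1,1]*d,d]);return T[:3,:3]@p+T[:3,3]
def cloud(cam,dep):
    c=calibration(cam);K=np.array(c["mtx"]);T=np.array(c["T"])
    v,u=np.mgrid[:dep.shape[0],:dep.shape[1]]
    P=np.stack([(u-K[0,2])/K[0,0]*dep,(v-K[1,2])/K[1,1]*dep,dep],-1)
    return P@T[:3,:3].T+T[:3,3]
E
python3 - <<'E'
from h import *
for c in ["scene","top"]:
    p,d=capture(c); np.savez(f"{c}.npz",p=p,d=d); W=cloud(c,d)
    cv2.imwrite(f"pics/{c}.png",cv2.resize(p[:,:,::-1],(800,600),interpolation=cv2.INTER_CUBIC))
    print(c,np.array(calibration(c)["T"]).round(3).tolist(),(d==0).mean())
    for t in ["lever_loop","rasp_loop","rasp_tip","spare_hook_tip","pot"]:
        for r in look_for(t,c)[:4]:
            l,tp,rr,b=r["extent"];u,v=int((l+rr)/2),int((tp+b)/2)
            print(t,round(r["conf"],2),np.round(r["extent"]),W[min(v,383),min(u,511)].round(3))
print(readout.read_state())
E
```

```text
scene [[0.184, 0.691, -0.699, 1.172], [0.983, -0.12, 0.14, -0.124], [0.013, -0.713, -0.701, 0.807], [0.0, 0.0, 0.0, 1.0]] 0.0038197835286458335
lever_loop 0.66 [318. 156. 348. 221.] [0.573 0.137 0.198]
rasp_loop 0.94 [372. 221. 394. 269.] [0.625 0.235 0.081]
rasp_loop 0.88 [320. 170. 353. 246.] [0.645 0.118 0.227]
rasp_loop 0.82 [237. 193. 283. 295.] [ 0.643 -0.007  0.156]
rasp_tip 0.9 [238. 192. 283. 290.] [ 0.644 -0.008  0.164]
rasp_tip 0.64 [374. 222. 394. 266.] [0.627 0.234 0.09 ]
rasp_tip 0.59 [319. 169. 354. 245.] [0.614 0.132 0.195]
spare_hook_tip 0.58 [150. 164. 220. 328.] [ 0.491 -0.138 -0.001]
pot 0.94 [243. 182. 279. 227.] [0.418 0.042 0.018]
top [[0.009, -0.992, 0.124, 0.475], [-1.0, -0.008, 0.013, 0.005], [-0.012, -0.124, -0.992, 0.836], [0.0, 0.0, 0.0, 1.0]] 0.004069010416666667
lever_loop 0.74 [172. 175. 207. 195.] [0.566 0.137 0.213]
rasp_loop 0.72 [252. 137. 300. 175.] [ 0.624 -0.014  0.182]
rasp_loop 0.68 [177. 152. 209. 175.] [0.603 0.131 0.216]
rasp_loop 0.63 [152. 159. 168. 178.] [ 0.635  0.252 -0.   ]
rasp_tip 0.83 [252. 139. 298. 173.] [ 0.625 -0.014  0.187]
ra
[... 321 characters left out ...]
.31473623e-04,
        6.76881844e+01, -1.02285017e+01]), 'qvel': array([ 0.08836612, -0.05469893, -0.00830591,  0.02017986,  0.08670005,
        0.10811815]), 'tau': array([-3.78084351e-04, -4.39746308e+01, -1.76891327e+01,  6.35118317e-02,
        5.05629438e-02, -1.64438848e-05]), 'position': array([0.14962985, 0.60681242, 0.29224425]), 'tcp_rot': array([[-9.70912889e-01,  2.39433000e-01,  1.36563799e-05],
       [ 2.39433000e-01,  9.70912889e-01,  5.56717281e-06],
       [-1.19261904e-05,  8.67502786e-06, -1.00000000e+00]]), 'force': array([ 0.57580617, -0.23658524, -0.24712379]), 'moment': array([-0.05624662, -0.02203069, -0.05580214]), 'grasp_force': 0.0, 'opening': 0.9993565994100976}
```

View pics/scene.png

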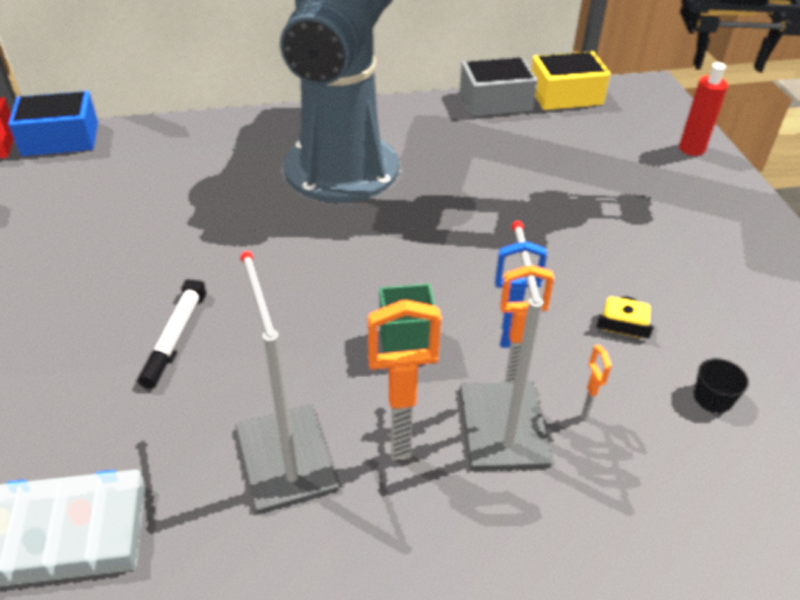

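View pics/top.png

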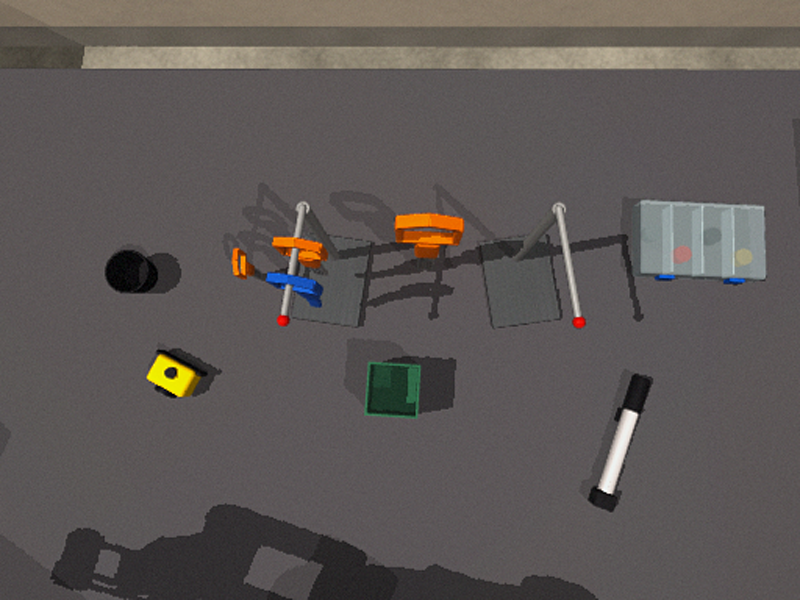

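The scene view shows the crowded hook (ball at 517,226; blue lever 520,265; orange rasp behind it 527,285), the spare hook (ball at 247,257), and the pot at 405,315. Large and small decoy rasps stand at 403,340 and 598,370. In the top view the balls are at 283,320 and 579,322, and the pot is at 393,389.

```bash
python3 - <<'E'
from h import *
for c in ["top","scene"]:
    z=np.load(c+".npz");p=z["p"];d=z["d"];W=cloud(c,d);hsv=cv2.cvtColor(p,cv2.COLOR_RGB2HSV)
    H,S,V=[hsv[...,i].astype(int) for i in range(3)]
    x,y,zz=W[...,0],W[...,1],W[...,2]
    roi=(x>.35)&(x<.8)&(abs(y)<.35)
    def rep(n,m):
        k,lab,st,_=cv2.connectedComponentsWithStats((m&roi).astype(np.uint8),connectivity=8)
        for i in range(1,k):
            if st[i,4]>=6:
                q=W[lab==i]; print(c,n,st[i].tolist(),"med",np.median(q,0).round(4),"lo",np.percentile(q,3,0).round(3),"hi",np.percentile(q,97,0).round(3))
    rep("red",((H<5)|(H>174))&(S>170)&(zz>.2))
    rep("blue",(H>100)&(H<125)&(S>130)&(zz>.05))
    rep("orange",(H>6)&(H<18)&(S>150)&(zz>.05))
    rep("green",(H>50)&(H<90)&(S>80)&(zz>.07)) 
    # bars: grey at z .24-.27
    rep("bar",(S<60)&(zz>.248)&(zz<.275))
E
```

```text
top red [177, 202, 8, 7, 45] med [0.5246 0.1383 0.2644] lo [0.52  0.134 0.261] hi [0.529 0.144 0.267]
top red [366, 203, 9, 7, 50] med [ 0.5253 -0.1618  0.2645] lo [ 0.521 -0.168  0.261] hi [ 0.53  -0.157  0.267]
top blue [170, 174, 37, 23, 380] med [0.5639 0.1289 0.2602] lo [0.558 0.108 0.116] hi [0.573 0.155 0.27 ]
top orange [252, 136, 45, 29, 883] med [ 0.6279 -0.0102  0.2189] lo [ 0.621 -0.045  0.131] hi [0.638 0.023 0.265]
top orange [174, 152, 36, 20, 420] med [0.6031 0.1253 0.2515] lo [0.597 0.103 0.172] hi [0.611 0.151 0.27 ]
top orange [148, 159, 15, 20, 170] med [0.612  0.2336 0.0959] lo [0.596 0.231 0.058] hi [0.63  0.238 0.128]
top green [233, 232, 36, 36, 220] med [0.4453 0.0359 0.0846] lo [ 0.415 -0.003  0.074] hi [0.485 0.067 0.088]
top bar [188, 129, 11, 23, 141] med [0.6357 0.1239 0.2623] lo [0.613 0.117 0.253] hi [0.649 0.129 0.265]
top bar [351, 130, 21, 73, 410] med [ 0.5959 -0.1523  0.263 ] lo [ 0.535 -0.163  0.255] hi [ 0.648 -0.141  0.266]
top bar [184, 159, 7, 17, 78] med [0.5857 0.1304 0.2631] lo [0.573 0.126 0.261] hi [0.599 0.135 0.265]
top bar [179, 182, 
[... 1232 characters left out ...]
16] lo [0.612 0.232 0.058] hi [0.634 0.239 0.117]
scene green [243, 182, 34, 14, 201] med [0.4206 0.0353 0.0792] lo [0.417 0.    0.071] hi [0.441 0.067 0.086]
scene green [247, 205, 27, 8, 156] med [0.4865 0.0247 0.0789] lo [ 0.484 -0.001  0.07 ] hi [0.49  0.05  0.087]
scene bar [329, 146, 7, 9, 45] med [0.5447 0.1373 0.2631] lo [0.533 0.134 0.259] hi [0.556 0.142 0.264]
scene bar [333, 161, 7, 9, 44] med [0.5827 0.1324 0.2632] lo [0.573 0.129 0.26 ] hi [0.594 0.136 0.265]
scene bar [156, 165, 23, 58, 344] med [ 0.613  -0.1503  0.2627] lo [ 0.538 -0.162  0.251] hi [ 0.654 -0.139  0.265]
scene bar [337, 176, 11, 25, 147] med [0.6446 0.1246 0.2617] lo [0.614 0.118 0.25 ] hi [0.654 0.13  0.265]
```

```bash
cat >> h.py <<'E'
def plan(g,ang):
    """grasp point world, bar angle deg (bar dir=(cos,sin)); prints row for tool pointing down"""
    s=readout.read_state();R=np.array(s["tcp_rot"]);p=np.array(s["position"])
    a=np.radians(180+ang);x=np.array([np.cos(a),np.sin(a),0]);z=np.array([0,0,-1.]);G=np.stack([x,np.cross(z,x),z],1)
    t=np.array(g)-z*.051
    from scipy.spatial.transform import Rotation as Ro
    r=Ro.from_matrix(R.T@G).as_rotvec(degrees=True)
    print("row",(R.T@(t-p)/.2).round(4),(r/180).round(4),"mm",((t-p)*1000).round(1),"at",(p+R[:,2]*.051).round(4),"t",s["time_s"],"F",s["force"].round(1),"gf",s["grasp_force"],"op",round(s["opening"],3))
E
python3 -c "
from h import *
plan([.568,.133,.317],-7.4)"
```

```text
row [-2.5982 -1.7993 -0.3788] [ 0.      0.     -0.0359] mm [ 418.4 -473.8   75.8] at [0.1496 0.6068 0.2412] t 0.6 F [ 0.6 -0.2 -0.2] gf 0.0 op 0.999
```

```bash
python3 -m pendant '[[0,0,-0.379,0,0,0,-1],[0,0,-0.379,0,0,0,-1],[-0.87,-0.6,-0.379,0,0,0,-1],[-0.87,-0.6,-0.379,0,0,0,-1],[-0.87,-0.6,-0.379,0,0,0,-1],[-0.87,-0.6,-0.379,0,0,0,-1],[-0.87,-0.6,-0.379,0,0,0,-1],[-0.87,-0.6,-0.379,0,0,0,-1]]' | tail -3
python3 -m pendant '[[-0.87,-0.6,0,0,0,0,-1],[-0.87,-0.6,0,0,0,0,-1],[-0.87,-0.6,0,0,0,0,-1],[-0.87,-0.6,0,0,0,0,-1],[-0.87,-0.6,0,0,0,0,-1],[-0.87,-0.6,0,0,0,0,-1]]' | tail -3
python3 -c "
from h import *
plan([.568,.133,.317],-7.4)"
```

```text
force: [-0.7, 0.9, -0.2]
opening: 0.999
grasp_force: 0.0
force: [0.0, 0.2, 0.3]
opening: 0.998
grasp_force: 0.0
row [-0.856  -0.5995 -0.0009] [ 0.0003 -0.0001 -0.0365] mm [ 137.2 -157.7    0. ] at [0.4308 0.2907 0.317 ] t 2.0 F [0.  0.2 0.3] gf 0.0 op 0.998
```

```bash

python3 -m pendant '[[-0.856,-0.6,0,0,0,-0.0365,-1],[-0.856,-0.6,0,0,0,-0.0365,-1],[-0.856,-0.6,0,0,0,-0.0365,-1],[-0.856,-0.6,0,0,0,-0.0365,-1],[-0.856,-0.6,0,0,0,-0.0365,-1],[-0.856,-0.6,0,0,0,-0.0365,-1],[-0.856,-0.6,0,0,0,-0.0365,-1],[-0.856,-0.6,0,0,0,-0.0365,-1]]' | tail -3
python3 - <<'E'
from h import *
plan([.568,.133,.237],-7.4)
s=readout.read_state()
p,d=capture("wrist");np.savez("w.npz",p=p,d=d)
c=calibration("wrist");K=np.array(c["mtx"]);M=np.array(c["mount"]);print(M.round(3).tolist(),K.tolist())
v,u=np.mgrid[:384,:512];a=(u-K[0,2])/K[0,0];b=(v-K[1,2])/K[1,1];th=np.hypot(a,b)
k=np.tan(th)/np.maximum(th,1e-9)
P=np.stack([a*k*d,b*k*d,d],-1)
T=np.eye(4);T[:3,:3]=s["tcp_rot"];T[:3,3]=s["position"];T=T@M
W=P@T[:3,:3].T+T[:3,3]
hsv=cv2.cvtColor(p,cv2.COLOR_RGB2HSV);H,S=hsv[...,0].astype(int),hsv[...,1].astype(int)
roi=(W[...,0]>.5)&(W[...,0]<.66)&(abs(W[...,1]-.13)<.05)&(W[...,2]>.2)&(W[...,2]<.29)&(d>0)
for n,m in [("red",((H<5)|(H>174))&(S>170)),("blue",(H>100)&(H<125)&(S>130)),("orange",(H>6)&(H<18)&(S>150)),("bar",S<60)]:
    q=W[m&roi]
    if len(q)<9: print(n,len(q));continue
    e=cv2.fitLine(q[:,:2].astype(np.float32),cv2.DIST_HUBER,0,.001,.001).ravel()
    print(n,len(q),np.median(q,0).round(4),np.percentile(q,2,0).round(4),np.percentile(q,98,0).round(4),"dir",np.degrees(np.arctan2(e[1],e[0])).round(1))
cv2.imwrite("pics/w1.png",cv2.resize(p[:,:,::-1],(800,600)))
E
```

```text
force: [-0.2, 0.2, 0.8]
opening: 1.003
grasp_force: 0.0
row [-0.0121 -0.0106  0.4001] [ 0.0002 -0.0004  0.0016] mm [  2.   -2.3 -80. ] at [0.5659 0.1354 0.317 ] t 2.8 F [-0.2  0.2  0.8] gf 0.0 op 1.003
[[-0.002, -0.959, -0.283, 0.078], [1.0, -0.002, -0.0, -0.001], [-0.0, -0.283, 0.959, -0.092], [0.0, 0.0, 0.0, 1.0]] [[297.3186396354542, 0.0, 259.77693431838674], [0.0, 297.3186396354542, 191.07099875095483], [0.0, 0.0, 1.0]]
red 246 [0.5248 0.139  0.2644] [0.52   0.1334 0.2606] [0.5299 0.1444 0.2669] dir 71.3
blue 1706 [0.5658 0.1325 0.261 ] [0.5583 0.109  0.2118] [0.5732 0.1577 0.27  ] dir 80.7
orange 812 [0.6032 0.1335 0.2162] [0.5972 0.1037 0.2068] [0.6112 0.1534 0.2571] dir 81.3
bar 1187 [0.581  0.1312 0.2628] [0.5324 0.1166 0.2235] [0.6462 0.1403 0.2646] dir -7.8
```

View pics/w1.png

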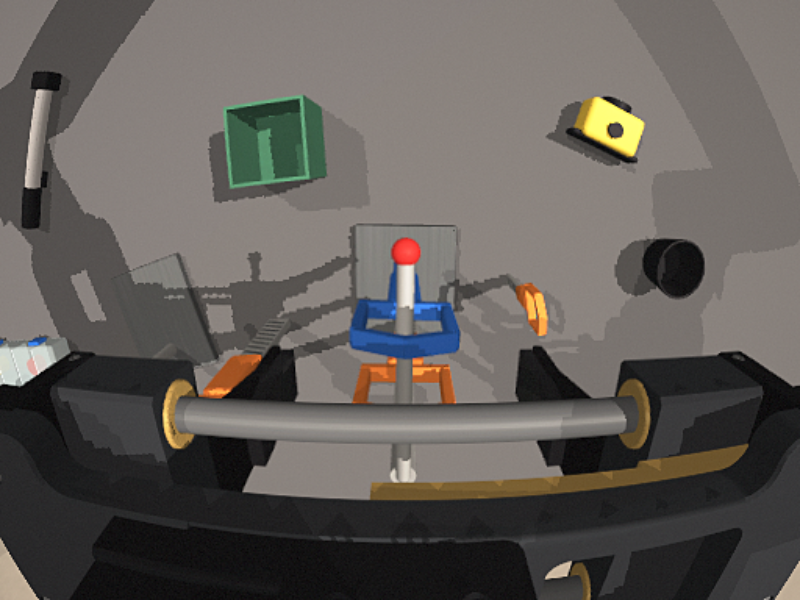

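The wrist view shows the lever loop at 405,328 with the ball at 405,250. The bar runs vertically in the picture, so the yaw is right. I'll descend in steps.

```bash

python3 -m pendant '[[0,0,0.1,0,0,0.002,-1],[0,0,0.2,0,0,0.002,-1],[0,0,0.3,0,0,0.002,-1],[0,0,0.4,0,0,0.002,-1],[0,0,0.4,0,0,0.002,-1],[0,0,0.4,0,0,0.002,-1]]' | tail -3
python3 -c "
from h import *
plan([.566,.133,.237],-7.8)"
```

```text
force: [0.6, 0.2, 0.2]
opening: 0.998
grasp_force: 0.0
row [ 0.005  -0.0051  0.0021] [ 0.     -0.0001  0.0013] mm [-1.1 -0.9 -0.4] at [0.5671 0.1339 0.2374] t 3.45 F [0.6 0.2 0.2] gf 0.0 op 0.998
```

```bash

python3 -m pendant '[[0.005,-0.005,0.002,0,0,0,0],[0.005,-0.005,0.002,0,0,0,1],[0.005,-0.005,0.002,0,0,0,1],[0.005,-0.005,0.002,0,0,0,1],[0.005,-0.005,0.002,0,0,0,1],[0.005,-0.005,0.002,0,0,0,1],[0.005,-0.005,0.002,0,0,0,1],[0.005,-0.005,0.002,0,0,0,1]]' 
python3 -c "
from h import *
plan([.566,.133,.260],-7.8)"
```

```text
time_s: 4.25
position: [0.5665, 0.1321, 0.2879]
tcp_rot: [[-0.991, 0.133, 0.0], [0.133, 0.991, 0.0], [-0.0, 0.0, -1.0]]
force: [-0.4, 0.0, 1.0]
opening: 0.599
grasp_force: 29.9
row [ 0.003   0.004  -0.1157] [0.     0.0001 0.0008] mm [-0.5  0.9 23.1] at [0.5665 0.1321 0.2369] t 4.25 F [-0.4  0.   1. ] gf 29.944662197231082 op 0.599
```

```bash

python3 -m pendant '[[0,0,-0.04,0,0,0,1],[0,0,-0.08,0,0,0,1],[0,0,-0.115,0,0,0,1],[0,0,-0.115,0,0,0,1],[0,0,-0.115,0,0,0,1]]' 
python3 -m pendant '[[0.05,0,0,0,0,0,1],[0.1,0,0,0,0,0,1],[0.15,0,0,0,0,0,1],[0.2,0,0,0,0,0,1],[0.27,0,0,0,0,0,1],[0.34,0,0,0,0,0,1],[0.4,0,0,0,0,0,1],[0.4,0,0,0,0,0,1]]' 
python3 - <<'E'
from h import *
u=np.array([np.cos(np.radians(7.8)),np.sin(np.radians(7.8)),0])
b=np.array([.5255,-.162,.260])
plan(b-.075*u,7.8)
E
```

```text
time_s: 4.75
position: [0.5664, 0.1321, 0.311]
tcp_rot: [[-0.991, 0.133, 0.001], [0.133, 0.991, 0.0], [-0.001, 0.0, -1.0]]
force: [-0.6, 0.4, -0.3]
opening: 0.596
grasp_force: 29.9
time_s: 5.55
position: [0.4849, 0.1431, 0.3106]
tcp_rot: [[-0.991, 0.132, -0.002], [0.132, 0.991, 0.0], [0.002, -0.0, -1.0]]
force: [-0.1, -0.1, -0.8]
opening: 0.598
grasp_force: 29.9
row [-4.1500e-02 -1.5847e+00 -1.5000e-03] [ 0.     -0.0006 -0.0856] mm [ -33.7 -315.3    0.4] at [0.4848 0.1431 0.2596] t 5.55 F [-0.1 -0.1 -0.8] gf 29.948999500775244 op 0.598
```

```bash

python3 -m pendant '[[0.03,-0.08,0,0,0,0,1],[0.06,-0.2,0,0,0,0,1],[0.08,-0.35,0,0,0,0,1],[0.08,-0.5,0,0,0,0,1],[0.08,-0.65,0,0,0,0,1],[0.08,-0.8,0,0,0,0,1],[0.08,-0.9,0,0,0,0,1],[0.08,-0.9,0,0,0,0,1]]' | tail -3
python3 - <<'E'
from h import *
u=np.array([np.cos(np.radians(7.8)),np.sin(np.radians(7.8)),0])
b=np.array([.5255,-.162,.260])
plan(b-.075*u,7.8)
E
```

```text
force: [0.5, -0.5, -0.2]
opening: 0.599
grasp_force: 29.9
row [-1.119e-01 -6.695e-01 -1.000e-04] [-0.0004  0.0003 -0.0871] mm [   3.8 -135.7    0.2] at [ 0.4474 -0.0365  0.2598] t 6.35 F [ 0.5 -0.5 -0.2] gf 29.948495603021 op 0.599
```

```bash

python3 -m pendant '[[0,-0.08,0,0,0,-0.01,1],[-0.03,-0.2,0,0,0,-0.03,1],[-0.06,-0.35,0,0,0,-0.05,1],[-0.09,-0.5,0,0,0,-0.07,1],[-0.111,-0.6,0,0,0,-0.0865,1],[-0.111,-0.67,0,0,0,-0.0865,1],[-0.111,-0.67,0,0,0,-0.0865,1],[-0.111,-0.67,0,0,0,-0.0865,1]]' | tail -3
cat >> h.py <<'E'
def wristcloud():
    s=readout.read_state();p,d=capture("wrist")
    c=calibration("wrist");K=np.array(c["mtx"]);M=np.array(c["mount"])
    v,u=np.mgrid[:384,:512];a=(u-K[0,2])/K[0,0];b=(v-K[1,2])/K[1,1];th=np.hypot(a,b)
    k=np.tan(th)/np.maximum(th,1e-9);P=np.stack([a*k*d,b*k*d,d],-1)
    T=np.eye(4);T[:3,:3]=s["tcp_rot"];T[:3,3]=s["position"];T=T@M
    hsv=cv2.cvtColor(p,cv2.COLOR_RGB2HSV)
    return p,d,P@T[:3,:3].T+T[:3,3],hsv[...,0].astype(int),hsv[...,1].astype(int)
def stat(n,q):
    if len(q)<9: print(n,len(q));return
    e=cv2.fitLine(q[:,:2].astype(np.float32),cv2.DIST_HUBER,0,.001,.001).ravel()
    print(n,len(q),np.median(q,0).round(4),np.percentile(q,2,0).round(4),np.percentile(q,98,0).round(4),"dir",np.degrees(np.arctan(e[1]/e[0])).round(1))
E
python3 - <<'E'
from h import *
p,d,W,H,S=wristcloud()
cv2.imwrite("pics/w2.png",cv2.resize(p[:,:,::-1],(800,600)))
roi=(W[...,0]>.4)&(W[...,0]<.66)&(abs(W[...,1]+.155)<.05)&(W[...,2]>.2)&(W[...,2]<.3)&(d>0)
stat("red",W[roi&((H<5)|(H>174))&(S>170)]);stat("bar",W[roi&(S<60)&(W[...,0]>.53)]);stat("blue",W[roi&(H>100)&(H<125)&(S>130)])
p,d=capture("top");W=cloud("top",d);hsv=cv2.cvtColor(p,cv2.COLOR_RGB2HSV)
H,S=hsv[...,0].astype(int),hsv[...,1].astype(int)
roi=(W[...,0]>.4)&(W[...,0]<.66)&(abs(W[...,1]+.155)<.05)&(W[...,2]>.1)&(W[...,2]<.3)&(d>0)
stat("topred",W[roi&((H<5)|(H>174))&(S>170)]);stat("topbar",W[roi&(S<60)&(W[...,0]>.53)&(W[...,2]>.255)&(W[...,2]<.267)])
u=np.array([np.cos(np.radians(7.8)),np.sin(np.radians(7.8)),0])
b=np.array([.5255,-.162,.260])
plan(b-.075*u,7.8)
E
```

```text
force: [0.5, 0.4, -0.5]
opening: 0.599
grasp_force: 29.9
red 0
bar 0
blue 3299 [ 0.4498 -0.1702  0.2399] [ 0.4437 -0.1947  0.2053] [ 0.4573 -0.1461  0.2933] dir -83.0
topred 50 [ 0.5254 -0.1621  0.2646] [ 0.5206 -0.1692  0.2599] [ 0.5302 -0.1574  0.2671] dir 88.4
topbar 399 [ 0.5932 -0.1527  0.263 ] [ 0.5336 -0.1632  0.2587] [ 0.6489 -0.1406  0.2655] dir 8.5
row [ 0.0025 -0.0203 -0.0023] [ 0.0003 -0.0002  0.0008] mm [ 0.1 -4.1  0.4] at [ 0.4511 -0.168   0.2596] t 7.25 F [-0.6 -0.3 -1. ] gf 29.949046748079127 op 0.595
```

View pics/w2.png

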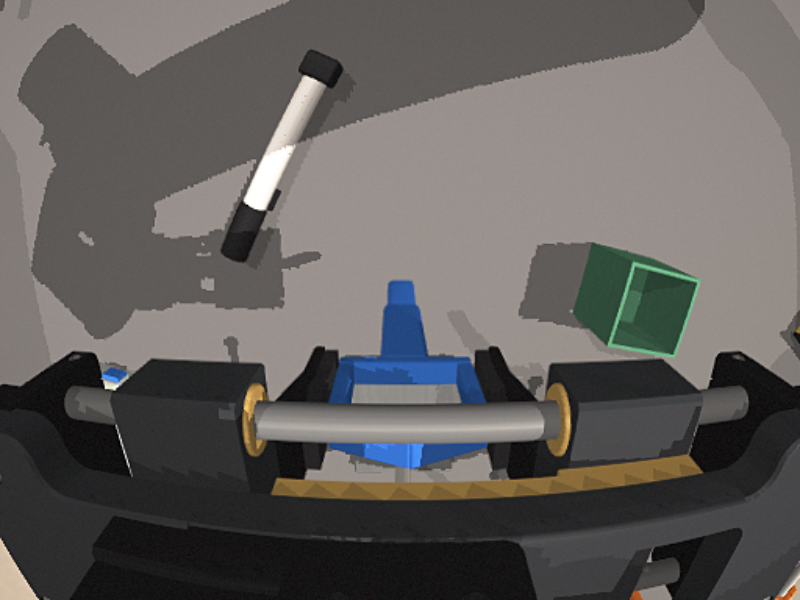

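The lever hangs straight in the grip at 405,410. The bar lies ahead, hidden behind the gripper. I'll let the arm settle, then advance.

```bash

python3 -m pendant '[[0,0,0,0,0,0,1],[0,0,0,0,0,0,1]]' | tail -3
python3 - <<'E'
from h import *
u=np.array([np.cos(np.radians(8.1)),np.sin(np.radians(8.1)),0])
b=np.array([.5255,-.162,.260])
plan(b-.075*u,8.1);plan(b+.055*u,8.1)
E
```

```text
force: [-0.5, 0.8, -1.0]
opening: 0.595
grasp_force: 29.9
row [ 0.0038 -0.02   -0.0015] [ 0.0001 -0.     -0.0006] mm [-0.2 -4.1  0.3] at [ 0.4514 -0.1685  0.2597] t 7.45 F [-0.5  0.8 -1. ] gf 29.948897615686292 op 0.595
row [-0.6462 -0.0187 -0.0016] [ 0.0001 -0.     -0.0006] mm [128.5  14.3   0.3] at [ 0.4514 -0.1685  0.2597] t 7.45 F [-0.5  0.8 -1. ] gf 29.948897615686292 op 0.595
```

```bash

python3 -m pendant '[[0,-0.02,0,0,0,0,1],[0,-0.02,0,0,0,0,1],[-0.1,-0.02,0,0,0,0,1],[-0.2,-0.02,0,0,0,0,1],[-0.28,-0.02,0,0,0,0,1],[-0.36,-0.02,0,0,0,0,1],[-0.42,-0.02,0,0,0,0,1],[-0.42,-0.02,0,0,0,0,1]]'
python3 - <<'E'
from h import *
u=np.array([np.cos(np.radians(8.1)),np.sin(np.radians(8.1)),0])
b=np.array([.5255,-.162,.260])
plan(b+.055*u,8.1)
E
```

```text
time_s: 8.25
position: [0.5365, -0.1617, 0.3106]
tcp_rot: [[-0.99, -0.139, 0.001], [-0.139, 0.99, -0.0], [-0.001, -0.001, -1.0]]
force: [0.1, 0.8, -0.6]
opening: 0.6
grasp_force: 29.9
row [-0.2202  0.0068 -0.0019] [-0.0002  0.0003 -0.0007] mm [43.4  7.5  0.4] at [ 0.5366 -0.1617  0.2596] t 8.25 F [ 0.1  0.8 -0.6] gf 29.94898521268624 op 0.6
```

No contact so far. I'll advance to 55 mm, lower 23 mm, and look before releasing.

```bash

python3 -m pendant '[[-0.08,0.005,0,0,0,0,1],[-0.16,0.005,0,0,0,0,1],[-0.22,0.005,0,0,0,0,1],[-0.22,0.005,0,0,0,0,1],[-0.22,0.005,0.05,0,0,0,1],[-0.22,0.005,0.09,0,0,0,1],[-0.22,0.005,0.11,0,0,0,1],[-0.22,0.005,0.11,0,0,0,1]]'
python3 - <<'E'
from h import *
p,d=capture("scene")
cv2.imwrite("pics/s2.png",cv2.resize(p[100:260,110:310][:,:,::-1],(750,600)))
u=np.array([np.cos(np.radians(8.1)),np.sin(np.radians(8.1)),0])
b=np.array([.5255,-.162,.237])
plan(b+.055*u,8.1)
E
```

```text
time_s: 9.05
position: [0.5779, -0.1546, 0.288]
tcp_rot: [[-0.99, -0.138, -0.001], [-0.138, 0.99, 0.001], [0.001, 0.001, -1.0]]
force: [-0.5, 0.1, -0.8]
opening: 0.595
grasp_force: 29.9
row [-0.0093  0.0007  0.0009] [ 0.0002 -0.0003 -0.0011] mm [ 1.8  0.4 -0.2] at [ 0.5781 -0.1546  0.2372] t 9.1 F [-0.4 -1.2 -0.4] gf 29.91473733498424 op 0.596
```

View pics/s2.png

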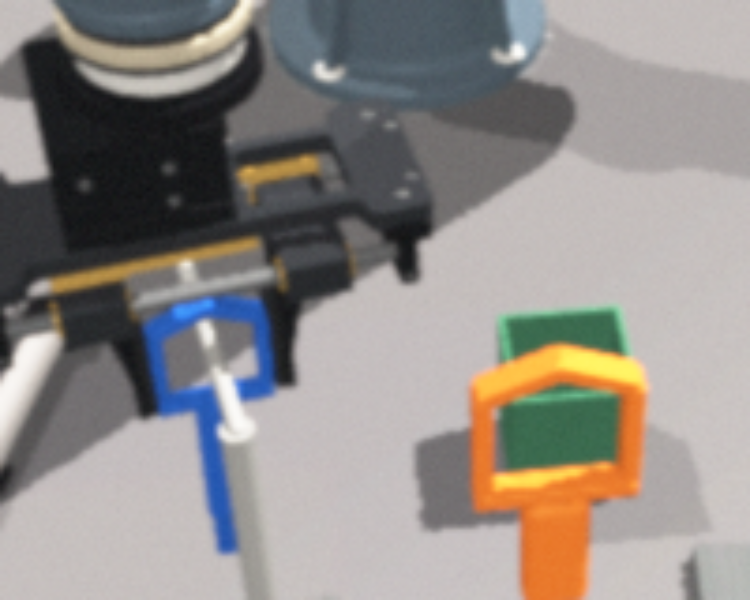

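The bar (205,340) passes through the blue loop (210,350). I'll release and rise.

```bash

python3 -m pendant '[[0,0,0.004,0,0,0,1],[0,0,0.004,0,0,0,-0.35],[0,0,0.004,0,0,0,-0.5],[0,0,0.004,0,0,0,-0.7],[0,0,0.004,0,0,0,-0.9],[0,0,0.004,0,0,0,-0.9],[0,0,0.004,0,0,0,-0.9]]'
python3 -m pendant '[[0,0,-0.05,0,0,0,-1],[0,0,-0.12,0,0,0,-1],[0,0,-0.22,0,0,0,-1],[0,0,-0.32,0,0,0,-1],[0,0,-0.42,0,0,0,-1],[0,0,-0.45,0,0,0,-1],[0,0,-0.45,0,0,0,-1],[0,0,-0.45,0,0,0,-1]]'
python3 - <<'E'
from h import *
p,d,W,H,S=wristcloud()
roi=(W[...,0]>.4)&(W[...,0]<.66)&(abs(W[...,1]+.155)<.05)&(W[...,2]>.2)&(W[...,2]<.3)&(d>0)
stat("blue",W[roi&(H>100)&(H<125)&(S>130)])
plan([.605,.128,.327],-7.8)
E
```

```text
time_s: 9.8
position: [0.5787, -0.1546, 0.2879]
tcp_rot: [[-0.99, -0.138, 0.0], [-0.138, 0.99, -0.0], [-0.0, -0.0, -1.0]]
force: [-0.1, -0.1, 0.2]
opening: 0.94
grasp_force: 0.0
time_s: 10.6
position: [0.5782, -0.1544, 0.3772]
tcp_rot: [[-0.99, -0.138, -0.001], [-0.138, 0.99, 0.001], [0.001, 0.001, -1.0]]
force: [-0.5, 0.1, -0.7]
opening: 0.999
grasp_force: 0.0
blue 1573 [ 0.5775 -0.1552  0.2613] [ 0.5715 -0.1806  0.2133] [ 0.5848 -0.1319  0.2706] dir -82.5
row [-0.3277  1.3799 -0.005 ] [ 0.0003 -0.0006  0.0874] mm [ 26.9 282.4   1.2] at [ 0.578  -0.1543  0.3258] t 10.65 F [ 0.7  0.7 -0.7] gf 0.0 op 1.0
```

The lever is hanging on the spare hook (top at z 0.271, still in place). Now for the rasp.

```bash

python3 -m pendant '[[-0.16,0.7,0,0,0,0,-1],[-0.16,0.7,0,0,0,0,-1],[-0.16,0.7,0,0,0,0,-1],[-0.16,0.7,0,0,0,0,-1],[-0.16,0.7,0,0,0,0,-1],[-0.16,0.7,0,0,0,0,-1]]' | head -2
python3 -c "
from h import *
plan([.605,.128,.327],-7.8)"
```

```text
time_s: 11.25
position: [0.5909, -0.0123, 0.3771]
row [-0.1662  0.6852 -0.005 ] [-0.0001 -0.0005  0.0872] mm [ 14.1 140.3   0.9] at [ 0.5908 -0.0123  0.3261] t 11.25 F [1.  0.2 0.2] gf 0.0 op 0.999
```

```bash

python3 -m pendant '[[-0.166,0.685,0,0,0,0.0872,-1],[-0.166,0.685,0,0,0,0.0872,-1],[-0.166,0.685,0,0,0,0.0872,-1],[-0.166,0.685,0,0,0,0.0872,-1],[-0.166,0.685,0,0,0,0.0872,-1],[-0.166,0.685,0,0,0,0.0872,-1],[-0.166,0.685,0,0,0,0.0872,-1]]' | head -2
python3 - <<'E'
from h import *
p,d,W,H,S=wristcloud()
cv2.imwrite("pics/w3.png",cv2.resize(p[:,:,::-1],(800,600)))
roi=(W[...,0]>.4)&(W[...,0]<.66)&(abs(W[...,1]-.13)<.05)&(W[...,2]>.2)&(W[...,2]<.29)&(d>0)
O=(H>6)&(H<18)&(S>150)
stat("orange",W[roi&O]);stat("orange top",W[roi&O&(W[...,2]>.24)]);stat("bar",W[roi&(S<60)&(W[...,2]>.25)])
stat("red",W[roi&((H<5)|(H>174))&(S>170)])
plan([.605,.128,.237],-7.8)
E
```

```text
time_s: 11.95
position: [0.6052, 0.1267, 0.3778]
orange 1438 [0.604  0.1275 0.2612] [0.5979 0.1036 0.2075] [0.6112 0.1526 0.27  ] dir 81.1
orange top 943 [0.604  0.1259 0.2646] [0.598  0.1035 0.2425] [0.6111 0.1524 0.2703] dir 82.1
bar 1479 [0.578  0.1313 0.263 ] [0.5326 0.1182 0.2582] [0.6426 0.1397 0.2647] dir -8.0
red 225 [0.5255 0.1389 0.2646] [0.5203 0.1333 0.2615] [0.53   0.1444 0.2664] dir 79.3
row [0.0018 0.0055 0.4491] [-0.0001 -0.     -0.0007] mm [ -0.2   1.1 -89.8] at [0.6052 0.1269 0.3268] t 12.0 F [-0.4 -0.1 -0.1] gf 0.0 op 1.0
```

View pics/w3.png

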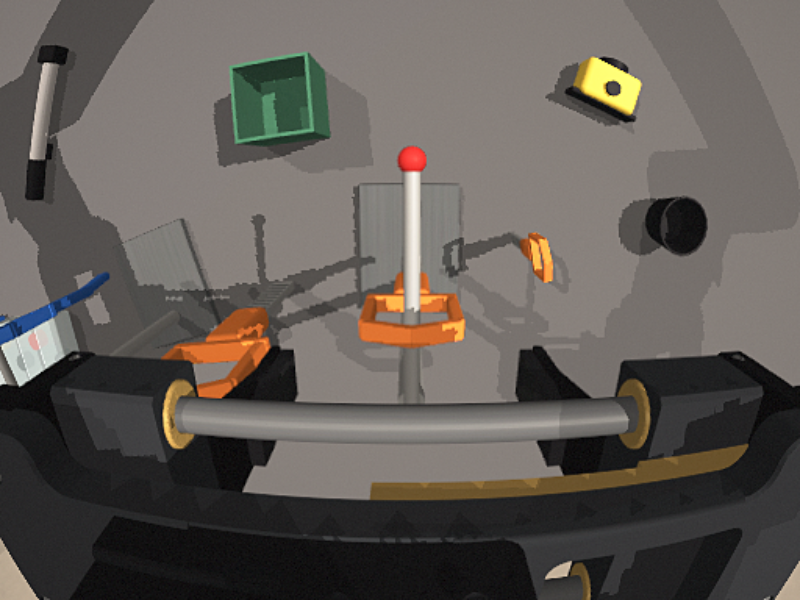

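The rasp's loop is alone on the hook at 411,320, with the bar centred in it. I'll descend, grip and lift.

```bash

python3 -m pendant '[[0,0.004,0.12,0,0,0,-1],[0,0.004,0.24,0,0,0,-1],[0,0.004,0.34,0,0,0,-1],[0,0.004,0.42,0,0,0,-1],[0,0.004,0.449,0,0,0,-1],[0,0.004,0.449,0,0,0,-1],[0,0.004,0.449,0,0,0,-1]]'
python3 -m pendant '[[0,0,0,0,0,0,0],[0,0,0,0,0,0,1],[0,0,0,0,0,0,1],[0,0,0,0,0,0,1],[0,0,0,0,0,0,1],[0,0,0,0,0,0,1],[0,0,0,0,0,0,1]]'
python3 -m pendant '[[0,0,-0.03,0,0,0,1],[0,0,-0.06,0,0,0,1],[0,0,-0.09,0,0,0,1],[0,0,-0.115,0,0,0,1],[0,0,-0.115,0,0,0,1],[0,0,-0.115,0,0,0,1]]'
```

```text
time_s: 12.7
position: [0.6058, 0.1291, 0.2889]
tcp_rot: [[-0.991, 0.136, 0.002], [0.136, 0.991, 0.0], [-0.002, 0.0, -1.0]]
force: [-0.3, -0.2, -0.1]
opening: 1.003
grasp_force: 0.0
time_s: 13.4
position: [0.6051, 0.1295, 0.2881]
tcp_rot: [[-0.991, 0.135, -0.0], [0.135, 0.991, -0.0], [0.0, -0.0, -1.0]]
force: [-0.5, -0.3, 1.4]
opening: 0.596
grasp_force: 29.9
time_s: 14.0
position: [0.6052, 0.1295, 0.3113]
tcp_rot: [[-0.991, 0.135, 0.0], [0.135, 0.991, 0.0], [-0.0, 0.0, -1.0]]
force: [-0.7, 0.3, -1.7]
opening: 0.595
grasp_force: 29.9
```

```bash

python3 -m pendant '[[0.05,0,0,0,0,0,1],[0.12,0,0,0,0,0,1],[0.2,0,0,0,0,0,1],[0.28,0,0,0,0,0,1],[0.36,0,0,0,0,0,1],[0.44,0,0,0,0,0,1],[0.52,0,0,0,0,0,1],[0.56,0,0,0,0,0,1]]'
python3 -m pendant '[[0,0,0,0,0,0,1],[0,0,-0.05,0,0,0,1],[0,0,-0.1,0,0,0,1],[0,0,-0.1,0,0,0,1]]' | tail -1
python3 - <<'E'
from h import *
plan([.453,.0325,.280],-1)
p,d,W,H,S=wristcloud()
cv2.imwrite("pics/w4.png",cv2.resize(p[:,:,::-1],(800,600)))
roi=(W[...,0]>.38)&(W[...,0]<.52)&(abs(W[...,1]-.03)<.06)&(d>0)&(H>50)&(H<90)&(S>80)&(W[...,2]>.078)&(W[...,2]<.095)
q=W[roi];stat("rim",q);print(cv2.minAreaRect(q[:,:2].astype(np.float32)*1000))
z=np.load("top.npz");W=cloud("top",z["d"]);hsv=cv2.cvtColor(z["p"],cv2.COLOR_RGB2HSV);H,S=hsv[...,0],hsv[...,1]
q=W[(H>50)&(H<90)&(S>80)&(W[...,2]>.078)&(W[...,2]<.095)&(W[...,0]>.38)&(W[...,0]<.52)];print(cv2.minAreaRect(q[:,:2].astype(np.float32)*1000))
E
```

```text
time_s: 14.8
position: [0.4918, 0.1449, 0.3107]
tcp_rot: [[-0.991, 0.135, -0.003], [0.135, 0.991, -0.0], [0.003, -0.0, -1.0]]
force: [0.7, -0.3, -0.2]
opening: 0.593
grasp_force: 29.9
grasp_force: 29.9
row [ 0.1374 -0.5846  0.0095] [ 0.0002  0.0016 -0.0377] mm [ -43.1 -112.1   -2.2] at [0.4963 0.1446 0.2822] t 15.2 F [ 0.6 -0.6 -1.1] gf 29.924672251800075 op 0.594
rim 735 [0.4534 0.0337 0.0842] [ 0.4151 -0.0034  0.0784] [0.4855 0.0679 0.0859] dir -60.2
((450.2001647949219, 31.931167602539062), (70.94114685058594, 70.21451568603516), 86.82485961914062)
((450.0440368652344, 32.22517395019531), (69.7406234741211, 69.76282501220703), 86.73463439941406)
```

View pics/w4.png

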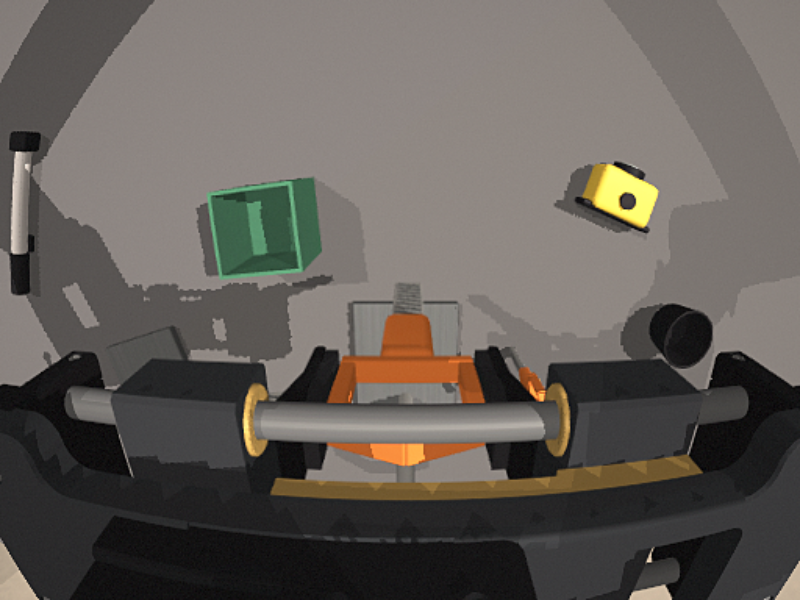

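The rasp is off the hook and held straight, blade at 407,298. The pot is at 255,230, which puts its centre at (0.450, 0.032) with a turn of -3.2°.

```bash

python3 -m pendant '[[0.03,-0.06,0,0,0,-0.005,1],[0.06,-0.15,0,0,0,-0.01,1],[0.09,-0.27,0,0,0,-0.015,1],[0.12,-0.4,0,0,0,-0.02,1],[0.152,-0.5,0,0,0,-0.025,1],[0.152,-0.58,0,0,0,-0.025,1],[0.152,-0.585,0,0,0,-0.025,1],[0.152,-0.585,0,0,0,-0.025,1]]' | tail -3
python3 -c "
from h import *
plan([.450,.032,.160],-3.2)"
```

```text
force: [0.7, 0.6, -1.2]
opening: 0.594
grasp_force: 29.9
row [-0.0073 -0.0034  0.6005] [ 0.0001  0.0001 -0.0008] mm [   1.5   -0.7 -120.1] at [0.4486 0.0327 0.2801] t 16.05 F [ 0.7  0.6 -1.2] gf 29.92492452613078 op 0.594
```

```bash

python3 -m pendant '[[-0.006,0,0.06,0,0,0,1],[-0.006,0,0.15,0,0,0,1],[-0.006,0,0.25,0,0,0,1],[-0.006,0,0.35,0,0,0,1],[-0.006,0,0.45,0,0,0,1],[-0.006,0,0.54,0,0,0,1],[-0.006,0,0.59,0,0,0,1],[-0.006,0,0.6,0,0,0,1]]'
python3 -m pendant '[[0,0,0.01,0,0,0,1],[0,0,0.01,0,0,0,1],[0,0,0.01,0,0,0,1]]'
python3 - <<'E'
from h import *
plan([.450,.032,.155],-3.2)
p,d=capture("scene")
cv2.imwrite("pics/s3.png",cv2.resize(p[100:260,110:310][:,:,::-1],(750,600)))
E
```

```text
time_s: 16.85
position: [0.4492, 0.0334, 0.21]
tcp_rot: [[-0.998, 0.056, -0.002], [0.056, 0.998, 0.001], [0.002, 0.0, -1.0]]
force: [0.4, 0.4, -1.0]
opening: 0.594
grasp_force: 29.9
time_s: 17.15
position: [0.4499, 0.0328, 0.2097]
tcp_rot: [[-0.998, 0.057, 0.002], [0.057, 0.998, -0.0], [-0.002, -0.0, -1.0]]
force: [0.4, 0.2, -0.5]
opening: 0.593
grasp_force: 29.9
row [-0.0008 -0.0039  0.0184] [-0.0001  0.0005 -0.0003] mm [ 0.1 -0.8 -3.7] at [0.45   0.0328 0.1587] t 17.15 F [ 0.4  0.2 -0.5] gf 29.924664791906253 op 0.593
```

View pics/s3.png

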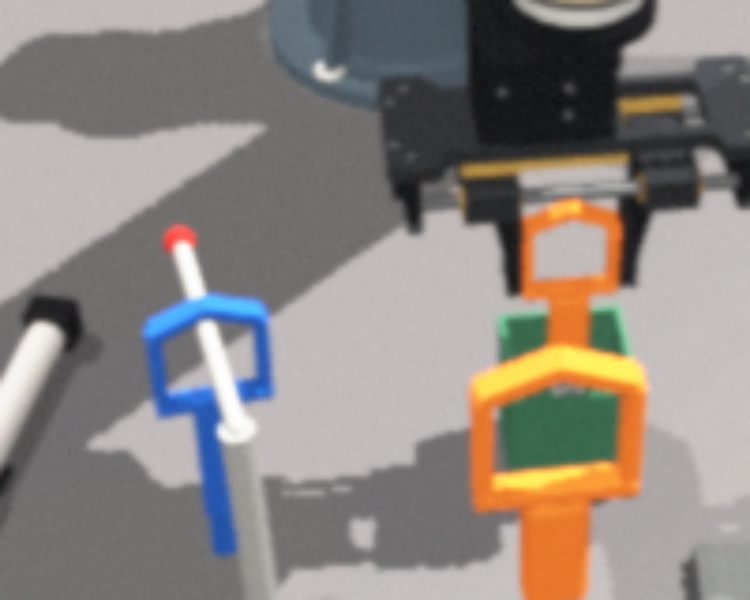

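The lever hangs free on the spare hook at 207,350, and the rasp's blade is inside the pot (567,300 in the crop). I'll let it lean gently toward the near wall (6° tilt, tip 16 mm off centre) so it doesn't topple freely on release.

```bash

python3 -m pendant '[[0.04,-0.003,0,0,-0.007,0,1],[0.08,-0.005,0,0,-0.014,0,1],[0.12,-0.008,0,0,-0.021,0,1],[0.16,-0.01,0,0,-0.028,0,1],[0.185,-0.012,0.005,0,-0.0333,0,1],[0.185,-0.012,0.01,0,-0.0333,0,1],[0.185,-0.012,0.012,0,-0.0333,0,1],[0.185,-0.012,0.012,0,-0.0333,0,1]]'
```

```text
time_s: 18.0
position: [0.4129, 0.0324, 0.2068]
tcp_rot: [[-0.993, 0.057, 0.105], [0.057, 0.998, -0.006], [-0.105, -0.0, -0.994]]
force: [-0.1, -0.1, -0.8]
opening: 0.599
grasp_force: 29.9
```

```bash

python3 -m pendant '[[0,0,0.003,0,0,0,-0.25],[0,0,0.003,0,0,0,-0.35],[0,0,0.003,0,0,0,-0.5],[0,0,0.003,0,0,0,-0.7],[0,0,0.003,0,0,0,-1],[0,0,0.003,0,0,0,-1],[0,0,0.003,0,0,0,-1],[0,0,0.003,0,0,0,-1]]'
python3 -m pendant '[[0,0,-0.05,0,0,0,-1],[0,0,-0.12,0,0,0,-1],[0,0,-0.22,0,0,0,-1],[0,0,-0.32,0,0,0,-1],[0,0,-0.42,0,0,0,-1],[0,0,-0.52,0,0,0,-1],[0,0,-0.6,0,0,0,-1],[0,0,-0.6,0,0,0,-1]]'
python3 - <<'E'
from h import *
p,d=capture("scene")
cv2.imwrite("pics/s4.png",cv2.resize(p[100:260,110:310][:,:,::-1],(750,600)))
p,d,W,H,S=wristcloud()
stat("orange",W[(H>6)&(H<18)&(S>150)&(d>0)&(W[...,0]<.52)&(abs(W[...,1]-.03)<.07)&(W[...,2]<.25)])
E
```

```text
time_s: 18.8
position: [0.4124, 0.0325, 0.2061]
tcp_rot: [[-0.993, 0.057, 0.104], [0.057, 0.998, -0.006], [-0.104, -0.0, -0.995]]
force: [-0.2, -0.1, 0.2]
opening: 0.992
grasp_force: 0.0
time_s: 19.6
position: [0.4007, 0.0331, 0.3272]
tcp_rot: [[-0.992, 0.057, 0.109], [0.057, 0.998, -0.007], [-0.109, -0.001, -0.994]]
force: [-0.1, 0.3, -1.2]
opening: 1.002
grasp_force: 0.0
orange 1346 [0.416  0.0286 0.1445] [0.4094 0.0063 0.0846] [0.4249 0.0555 0.1875] dir 84.4
```

View pics/s4.png

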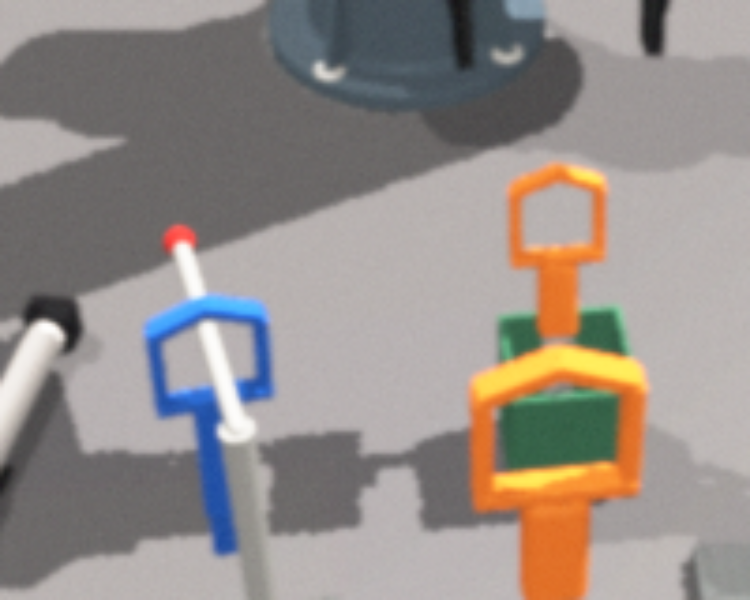

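The rasp stands in the pot leaning on the near wall (558,250), the lever hangs on the spare hook (207,350), and the gripper is clear of both.

```bash
python3 -m pendant '[[0,0,0,0,0,0,-1],[0,0,0,0,0,0,-1],[0,0,0,0,0,0,-1],[0,0,0,0,0,0,-1],[0,0,0,0,0,0,-1]]' | head -2
python3 - <<'E'
from h import *
p,d,W,H,S=wristcloud()
stat("orange",W[(H>6)&(H<18)&(S>150)&(d>0)&(W[...,0]<.52)&(abs(W[...,1]-.03)<.07)&(W[...,2]<.25)])
print(bot.hand_in())
E
```

```text
time_s: 20.2
position: [0.3999, 0.0332, 0.3251]
orange 1343 [0.4159 0.0286 0.1428] [0.4093 0.0064 0.0853] [0.4251 0.0553 0.1874] dir 84.3
the job is handed in; nothing more can be done
None
```

The tire lever now hangs on the spare hook, and the rasp stands blade down in the green pot, leaning on its near wall; neither was dropped, and I handed the job in at about 20 s (result not reported).

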